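# Clamp a flange with the removable crank of a welding fixture

### The job

Clamp the loose ring flange in the green welding fixture: fit the loose hand crank fully down onto the fixture's square spindle and turn it clockwise (seen from above) until the sliding vee jaw grips the flange against the fixed one. Stop as soon as it has gone properly tight and do not force it, or the flange is pressed out of round. Then lift the crank off and stand it upright on the plywood board, well clear of the fixture so that the torch can get round the flange; leave the spare flange and the two loose tube stubs where they are.

Things in the scene. Friction and masses are not known exactly. Their poses are not given: they have to be found in the camera images.
- crank_mouth (a point): Loose hand crank of dark steel, 0.33 kg, standing upright on its round hub (41 mm at the foot). This point: centre of the hub's underside, the mouth of its square socket (13.6 mm wide, 26 mm deep, open downwards). z up along the hub, x along the arm towards the handle; the socket's sides are parallel to x and y. Centre of mass 6 mm from the hub's axis, towards the handle.
- crank_hub (a point): Centre of the bright steel block on top of the crank's hub, 53 mm above the hub's underside: 24 mm long (x), 20 mm wide between its two gripping flats (y), from 39 to 66 mm above the underside. Axes as crank_mouth. The arm (14 mm wide, top 38 mm above the underside) leaves the hub along +x below this block.
- crank_handle (a point): Middle of the crank's black upright handle: a freely spinning sleeve 19 mm in diameter and 50 mm tall (41 to 91 mm above the hub's underside), 65 mm from the hub's axis. Axes as crank_mouth; they do not spin with the sleeve.
- square_foot (a point): On the fixture's vertical spindle axis, on the shoulder from which the square end rises: 12 mm wide, 22 mm tall, 2.5 mm bevel round its top. The crank is home when its underside rests on this shoulder. The angle of the square is not reported and differs from start to start: find it by feel or by eye. z up; x runs from the flange to the spindle along the jaw's travel.
- vee_jaw: Sliding jaw with two steel vee inserts, 24 mm high. Its origin is not on the jaw: it coincides with the fixture's origin when fully open and moves along the fixture's -x as the spindle turns clockwise from above, 31 mm a turn; the jaw grips the flange after about 25 mm, and starts 0 to 9 mm closed.
- flange_centre (a point): Centre of the loose steel ring flange, 62 mm in diameter, 12 mm thick, 0.24 kg, which lies flat on the fixture's bed between the vees. z is its axis.
- flange: The same ring flange; origin at the centre of its underside.
- crank: The same hand crank, origin at crank_mouth.
- clamp_seat (a point): Where the flange's centre comes to lie when it is gripped home in the fixed vee (fixed to the fixture).
- spare_flange: Bystander: another ring flange, 56 mm in diameter, 12 mm thick, lying loose on the board; origin at its underside.
- tube_stub: Bystander: short loose tube, 16 mm in diameter, 38 mm long, lying on the board.
- tube_stub_b: Bystander: short loose tube, 16 mm in diameter, 30 mm long, lying on the board.
- board: Plywood board, 325 by 475 by 12 mm, on which the fixture and crank stand; origin at the centre of its underside, x across its width, y along its length. Its top is at z = 0.021.
- fixture: Green welding fixture, fixed on the board; base 224 by 114 mm, 12 mm thick; origin under its middle. x runs along the jaw's travel to the spindle, whose axis is at x = 66 mm; the housing round it is 68 by 106 mm, 61 mm high. The jaws are up to 38 mm high.
- spindle_top (a point): Centre of the top of the square end, 22 mm above square_foot. The spindle is stiff: 0.25 N m (4 N at the crank's handle) turns it with the jaw running free; once the jaw bites, each further 0.1 N m (1.5 N at the handle) is 20 N more on the flange. A good grip is 30 to 80 N; 150 N deforms the flange. When the crank is let go, the spindle holds up to about 50 N by itself.

How it is judged:
By the outcome, as a careful person would: the job done as asked, in the order asked, and still so for the second after the job is handed in, with the robot touching nothing.
It also fails if it takes over 67 s, if anything falls off the work surface, if the arm or the gripper's body presses on something with over 40 N, if the wrist force passes 120 N, or if a joint passes its speed limit or range.

### The arm

A 6-joint arm with a two-finger parallel gripper is mounted at the origin on a cart in front of the work surface, level with it; the furniture and walls round the work are solid. World frame = base frame: x ahead of the robot, y to its left, z up, the work surface at z = 0. Lengths are in m, angles in degrees, forces in N, time in s.
With the tool pointing down it reaches from about 0.4 to 0.825 m from the base axis. Payload 7 kg.
Tool frame: the origin (TCP) lies midway between the tips of the shut fingers; the grasp point (between the pads) lies r.grasp_offset behind it (r.grasp_offset is the distance from the TCP to the grasp point, in m); x points along the fingers, z is the direction in which the jaws open and shut, and the axes are right-handed (so a half turn about x gives the same grasp; the last joint's range is limited). The gripper opens to 88 mm and grips with 3 to 60 N. Pads are 19 mm wide; open, the fingers measure 130 mm over their backs; the gripper's body (78 mm by 193 mm) begins 47 mm behind the grasp point.
Start: joints at [86.923, 20.546, 0.682, 0, -70.136, -16.507], TCP at [0.226, 0.636, 0.192] pointing down, gripper open.
Joint ranges: [-176.03, 176.03], [-82.01, 121.73], [-58.28, 71.71], [-173.87, 95.51], [-174.79, -0.11], [-173.66, 173.66]. Speed limits (degrees/s): [136.94, 136.94, 172.46, 180, 180, 180].

### API

Orientations are given as [roll, pitch, yaw] about the fixed x, y, z axes, in that order (R = Rz(yaw) Ry(pitch) Rx(roll)).
In Python, from plant import readout, vision, close_job, r gives the robot as it stands.
- The arm moves only by the shell command python3 -m handwheel 'ROWS' [OPENING] [FORCE]. ROWS is JSON, a list that holds one entry, the list of rows, each a list of 4 numbers: the shift along the world's x, y, z in units of 40 mm (1.0 is 40 mm), then the turn about the world's z in units of 5 degrees (1.0 is 5 degrees). In form: [[[tx, ty, tz, roll], ...]]. A call has 1 to 8 rows; each row shifts and turns the pose as measured when the row begins; what a row does not reach is not made up. A row lasts 1/10 s, in which the tool goes at most 50 mm and 8.59 degrees, less where a joint would pass 70% of its speed; a pose out of reach is approached as far as the arm can. A call is refused whole if a number of a shift passes 1 or a number of a turn 1, either way. A call with a gripper value outside its range is refused whole. OPENING is the finger opening in mm, from 0 to 87.6, set as the call begins (- or left out, the last holds). The fingers move at their own pace and stop on an object; FORCE is the grip in N (left out, the last holds). Time passes only in rows, so rows that do not move let the fingers close. It gives the time, the measured TCP pose, the force and the opening at its end, in the units of the state.
- readout.get_state(): the state, without advancing time (a new reading comes with each control period).
- vision.capture(name): name is "scene" or "top" or "wrist"; returns the picture (384x512x3 uint8, blue, green, red); there is no depth.
- vision.get_calibration(name): a dict with "intrinsics" (3x3 intrinsics, pixels), "pose" (4x4, takes a point from camera to world coordinates). Camera axes: x right, y up, looking along -z (the intrinsics and any distortion apply to the point x, -y, -z); pixel columns grow to the right and rows downward; lengths in m; the calibration is good to about 2 mm. A picture is of the moment at which its call begins: read the wrist's pose just before it. get_calibration takes no time and is no camera call; for the wrist camera it gives the pose at the moment of the call.
- close_job(): hands the job in, once; it reports no verdict.
The state is a dict: "time_s": time; "joints": joint angles; "qd": joint speeds; "joint_torque": joint torques, N m; "tcp_pos": TCP position; "eef_rot": TCP orientation; "contact_force": force on the tool from outside, world axes, zero at the start; "moment": the same for the moment, N m; "gripper_width": finger opening in m.
Only numpy, scipy, OpenCV 4.12 (cv2) and the standard library are available. Lean on these libraries where they do the work, as an engineer would, in place of code of your own. Each camera call takes 0.05 s, during which the arm holds its last target.

## Working session

There is one attempt and no reset: what is moved stays moved. The work goes in short steps, Python scripts to look and compute and a shell command to move; the robot and the scene stay as the last step left them, time stands still between calls to the robot, and variables do not carry over. Pictures are saved under pics/ and viewed, and the job is handed in when it is done.

```bash
ls; mkdir -p pics
python3 - <<'E'
from plant import readout, vision, r
import cv2
print(readout.get_state(), r.grasp_offset)
for n in ["scene","top","wrist"]:
    c=vision.get_calibration(n); print(n,c)
    cv2.imwrite(f"pics/{n}0.png",vision.capture(n))
E
```

```text
pics
{'time_s': 0.0, 'joints': array([ 8.69239384e+01,  2.05902290e+01,  6.34031549e-01, -1.88324256e-02,
       -7.01361988e+01, -1.65058761e+01]), 'qd': array([-0.04529242, -0.03564856, -0.02829152, -0.05315077, -0.0010612 ,
       -0.02534371]), 'joint_torque': array([ 1.22572428e-04, -5.82719564e+01,  2.93043441e+01,  6.99671432e+00,
        6.76073789e-03, -1.74824168e-04]), 'tcp_pos': array([0.22609638, 0.63543023, 0.19094236]), 'eef_rot': array([   5.66046906,   89.90592238, -103.9278819 ]), 'contact_force': array([-0.09702726, -0.57361648, -0.45789668]), 'moment': array([-0.00923866, -0.04099978,  0.02763494]), 'gripper_width': 0.08759915143109255} 0.0188
scene {'intrinsics': array([[431.58979118,   0.        , 246.65627539],
       [  0.        , 431.58979118, 195.06528022],
       [  0.        ,   0.        ,   1.        ]]), 'pose': array([[ 0.8589738 ,  0.31042637, -0.40718482,  0.16372007],
       [-0.51200363,  0.51449101, -0.68785993, -0.44135633],
       [-0.00403693,  0.79933377,  0.60087372,  0.68352371],
       [ 0.        ,  0.        ,  0.        ,  1.        ]])
[... 159 characters left out ...]
  1.        ]]), 'pose': array([[ 0.01013391,  0.981136  , -0.19305297,  0.4099605 ],
       [-0.99992904,  0.00873385, -0.00810189,  0.19468343],
       [-0.00626296,  0.19312137,  0.98115489,  0.91781976],
       [ 0.        ,  0.        ,  0.        ,  1.        ]])}
wrist {'intrinsics': array([[323.78911489,   0.        , 252.32001908],
       [  0.        , 323.78911489, 195.76346712],
       [  0.        ,   0.        ,   1.        ]]), 'pose': array([[-0.33510669,  0.90864268,  0.24914251,  0.29350235],
       [-0.94217638, -0.32392857, -0.08587167,  0.61230323],
       [ 0.00267771, -0.26351236,  0.9646523 ,  0.38371903],
       [ 0.        ,  0.        ,  0.        ,  1.        ]])}
```

View pics/scene0.png

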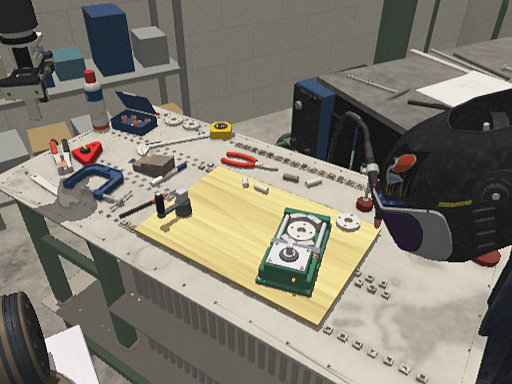

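View pics/top0.png

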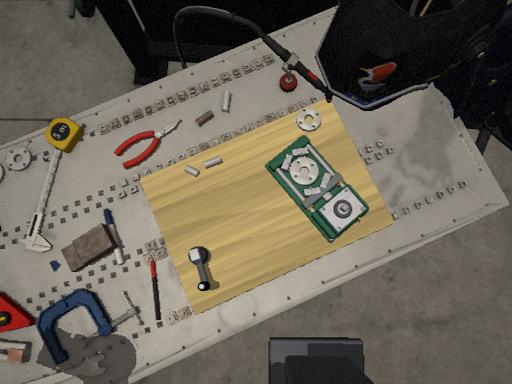

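View pics/wrist0.png

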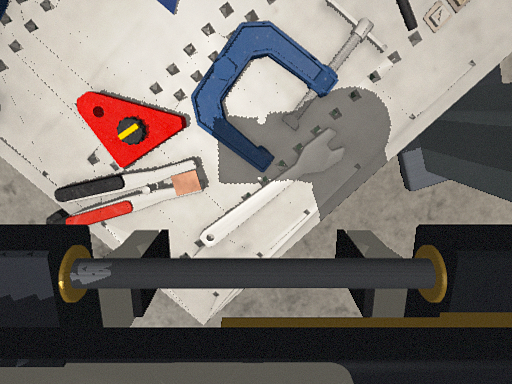

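Scene and top show the board with the crank (top view: hub about (199,256), handle (204,286)) and the fixture spindle at about (344,208). I'll zoom in on these.

```bash
cat > h.py <<'E'
import numpy as np, cv2
from plant import readout, vision, r
def ray(c,u,v):
    K=c["intrinsics"];P=c["pose"]
    d=np.array([(u-K[0,2])/K[0,0],-(v-K[1,2])/K[1,1],-1.0])
    return P[:3,3],P[:3,:3]@d
def onz(c,u,v,z):
    o,d=ray(c,u,v); return o+d*(z-o[2])/d[2]
def proj(c,p):
    P=c["pose"];K=c["intrinsics"];q=P[:3,:3].T@(np.asarray(p)-P[:3,3])
    return K[0,0]*q[0]/-q[2]+K[0,2], K[1,1]*-q[1]/-q[2]+K[1,2]
def crop(im,x0,y0,x1,y1,s,name):
    cv2.imwrite(name,cv2.resize(im[y0:y1,x0:x1],None,fx=s,fy=s,interpolation=cv2.INTER_CUBIC))
def st():
    s=readout.get_state()
    print(round(s["time_s"],2),s["tcp_pos"].round(4),s["eef_rot"].round(1),"F",s["contact_force"].round(1),"M",s["moment"].round(2),"w",round(s["gripper_width"]*1000,1),"j",s["joints"].round(0))
E
python3 - <<'E'
from h import *
t=cv2.imread("pics/top0.png"); s=cv2.imread("pics/scene0.png")
a=cv2.resize(t[235:305,165:240],None,fx=5,fy=5,interpolation=cv2.INTER_CUBIC)
b=cv2.resize(t[125:245,260:375],None,fx=3.5,fy=3.5,interpolation=cv2.INTER_CUBIC)
H=max(a.shape[0],b.shape[0])
p=lambda i:cv2.copyMakeBorder(i,0,H-i.shape[0],0,0,cv2.BORDER_CONSTANT)
cv2.imwrite("pics/t1.png",np.hstack([p(a),p(b)]))
a=cv2.resize(s[180:235,140:200],None,fx=6,fy=6,interpolation=cv2.INTER_CUBIC)
b=cv2.resize(s[200:300,250:335],None,fx=4.5,fy=4.5,interpolation=cv2.INTER_CUBIC)
H=max(a.shape[0],b.shape[0])
cv2.imwrite("pics/s1.png",np.hstack([p(a),p(b)]))
E
```

```text
(no output)
```

View pics/t1.png

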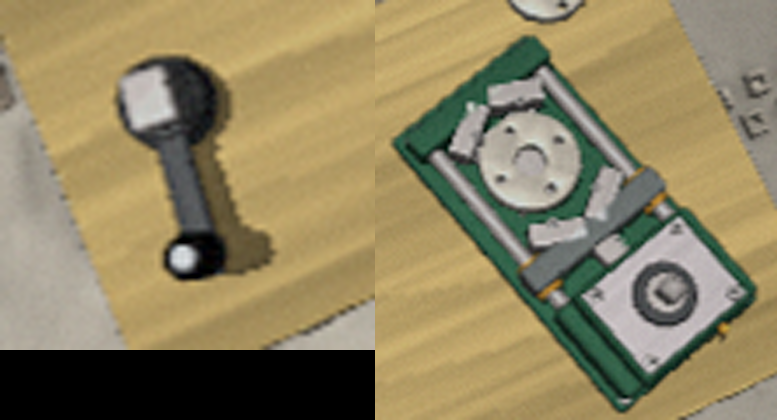

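View pics/s1.png

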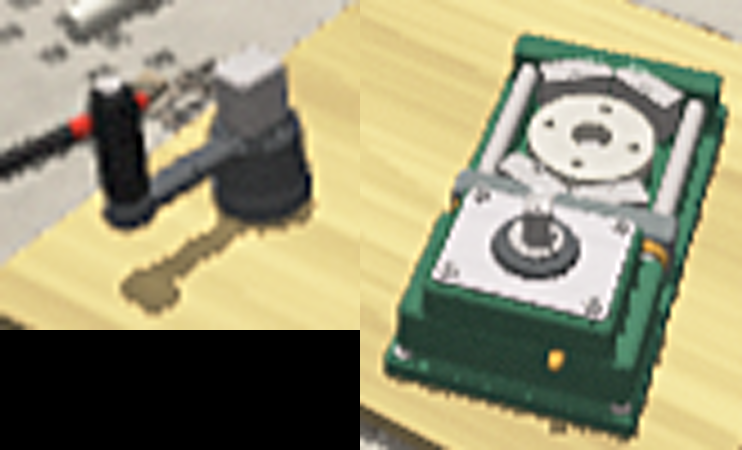

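Run:
```python
from h import *
T=vision.get_calibration("top");S=vision.get_calibration("scene")
def tri(a,b):
    o1,d1=ray(T,*a);o2,d2=ray(S,*b)
    A=np.stack([d1,-d2],1);k=np.linalg.lstsq(A,o2-o1,rcond=None)[0]
    p,q=o1+d1*k[0],o2+d2*k[1]; return ((p+q)/2).round(4),(p-q).round(4)
print("sq top",tri((344.7,207.2),(290,245.3)))
b=onz(T,194.3,254.7,.087);h=onz(T,201.5,286.7,.112)
print("blk",b,"h",h,np.degrees(np.arctan2(*(h-b)[1::-1])),np.linalg.norm((h-b)[:2]))
print("blk tri",tri((194.3,254.7),(140+252/6,180+66/6)))
print("h tri",tri((201.5,286.7),(140+107/6,180+85/6)))
# fixture dir: fixture base corners ; flange centre
f=onz(T,260+(530-375)/3.5,125+160/3.5,.045)
for z in (.09,.105): print("sp",onz(T,344.7,207.2,z))
print("fl",f)
```

```text
sq top (array([0.5423, 0.0375, 0.1072]), array([-0.0017,  0.0008, -0.0004]))
blk [0.44555653 0.33778698 0.087     ] h [0.38398882 0.31710494 0.112     ] -161.43159004004053 0.06494866954675992
blk tri (array([0.4471, 0.3378, 0.0837]), array([-0.0028,  0.0011,  0.0001]))
h tri (array([0.3841, 0.317 , 0.1123]), array([-0.0003,  0.0001,  0.    ]))
sp [0.54419918 0.03461172 0.09      ]
sp [0.54176679 0.0375122  0.105     ]
fl [0.63149182 0.11191469 0.045     ]
```

```bash
python3 -m handwheel '[[[0.4,-1,0,0.5],[0.4,-1,0,0.5],[0.4,-1,0,0.5],[0.4,-1,0,0.5],[0.4,-1,0,0.5],[0.4,-1,0,0.5],[0.4,-1,0,0.5],[0.4,-1,0,0.5]]]' 60 30; python3 -c "from h import *;st()"
```

```text
time_s: 0.95
tcp_pos: [0.3541, 0.3061, 0.1862]
eef_rot: [1.8, 89.6, -86.7]
contact_force: [1.7, -0.6, 0.0]
gripper_width: 0.0599
0.95 [0.3541 0.3061 0.1862] [  1.8  89.6 -86.7] F [ 1.7 -0.6  0. ] M [ 0.01 -0.19  0.03] w 59.9 j [ 65.   1. -25.   0. -65.  26.]
```

```bash
python3 -m handwheel '[[[0.45,-1,0,0.5],[0.45,-1,0,0.5],[0.4,-1,-0.2,0.4],[0.4,-1,-0.3,0.4],[0.4,-1,-0.3,0.4],[0.4,-1,-0.4,0.4],[0.3,-0.9,-0.4,0.4],[0,0,0,0]]]' 60 30
python3 - <<'E'
from h import *
st(); c=vision.get_calibration("wrist")
print(proj(c,(.542,.0375,.105)),c["pose"].round(3))
im=vision.capture("wrist");cv2.imwrite("pics/w1.png",im);st()
E
```

```text
time_s: 1.75
tcp_pos: [0.4684, 0.0148, 0.1215]
eef_rot: [53.9, 89.7, -18.9]
contact_force: [0.4, 1.1, 0.8]
gripper_width: 0.0599
1.75 [0.4684 0.0148 0.1215] [ 53.9  89.7 -18.9] F [0.4 1.1 0.8] M [-0.02  0.05  0.04] w 59.9 j [ 26.   4. -31.   0. -55.  81.]
(np.float64(252.19059993790617), np.float64(97.76648593780284)) [[ 0.295  0.923  0.248  0.536]
 [-0.955  0.284  0.081  0.036]
 [ 0.004 -0.26   0.966  0.315]
 [ 0.     0.     0.     1.   ]]
1.8 [0.4687 0.0161 0.1225] [ 62.   89.6 -10.9] F [ 0.2 -0.1 -0.4] M [-0.01 -0.   -0.  ] w 59.7 j [ 26.   4. -31.   0. -55.  81.]
```

View pics/w1.png

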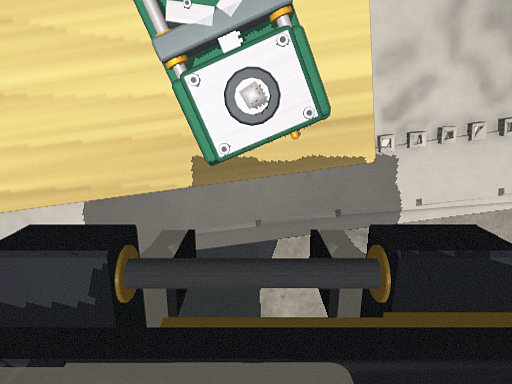

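The wrist view shows the spindle's square at about (254,96), inside its dark ring at (252,95). I'll enlarge it to read the angle.

Run:
```python
from h import *
im=cv2.imread("pics/w1.png")
crop(im,215,55,295,135,8,"pics/w1z.png")
```

```text
(no output)
```

View pics/w1z.png

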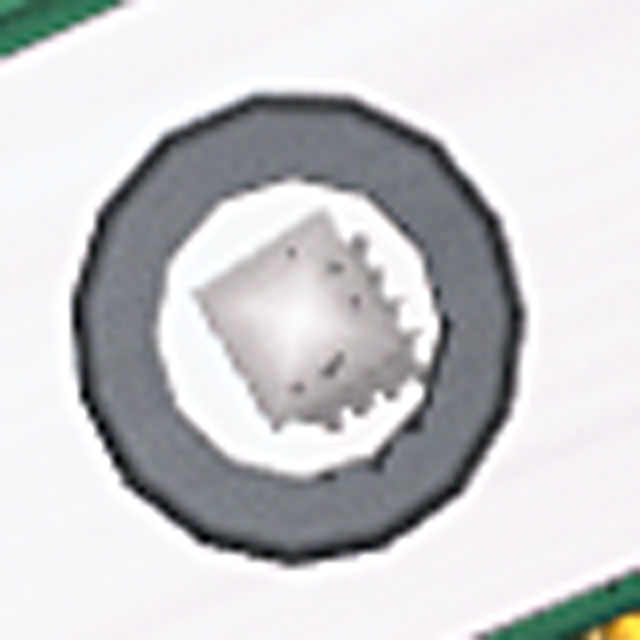

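Run:
```python
from h import *
c=vision.get_calibration("wrist")
z=.1
P=[onz(c,215+a/8-.06,55+b/8-.06,z) for a,b in [(192,292),(325,210),(280,430),(302,320)]]
for i in(1,2):
    d=P[i]-P[0];print(np.degrees(np.arctan2(d[1],d[0])),np.linalg.norm(d))
print("c",P[3],"ring",onz(c,252.5,96,.083))
c=vision.get_calibration("top"); print(onz(c,344.7,207.2,.104))
```

```text
-42.56515114138688 0.012196874858959537
-129.49592904274462 0.012653057818206007
c [0.54434449 0.03906582 0.1       ] ring [0.5443164  0.03910294 0.083     ]
[0.54192895 0.03731884 0.104     ]
```

```bash
python3 -m handwheel '[[[-0.2,0.9,0.3,0.2],[-0.3,0.95,0.3,0.1],[-0.3,1,0.2,0],[-0.3,1,0.2,0],[-0.3,1,0.2,0],[-0.3,1,0,0],[-0.3,1,0,0],[-0.2,0.6,0,0]]]' 60 30; python3 -m handwheel '[[[0,0,0,0]]]'
python3 - <<'E'
from h import *
st(); c=vision.get_calibration("wrist")
np.save("c2.npy",c["pose"])
im=vision.capture("wrist");cv2.imwrite("pics/w2.png",im);st()
x=c["pose"][:3,0];print("label",np.degrees(np.arctan2(x[1],x[0]))+180)
for z,p in((.087,(.446,.3378)),(.112,(.384,.317))): print(proj(c,(*p,z)))
E
```

```text
time_s: 2.6
tcp_pos: [0.3735, 0.3278, 0.1768]
eef_rot: [100.7, 89.4, 29.1]
contact_force: [-0.3, -0.3, -0.7]
gripper_width: 0.0603
time_s: 2.7
tcp_pos: [0.372, 0.3315, 0.1773]
eef_rot: [103.9, 89.3, 32.5]
contact_force: [-0.4, -0.4, -0.1]
gripper_width: 0.0599
2.7 [0.372  0.3315 0.1773] [103.9  89.3  32.5] F [-0.4 -0.4 -0.1] M [-0.15  0.03  0.  ] w 59.9 j [ 65.   4. -23.   0. -62.  44.]
2.75 [0.3722 0.3305 0.1773] [103.5  89.3  32. ] F [-0.5  0.8 -0.1] M [0.01 0.03 0.03] w 60.2 j [ 65.   4. -23.   0. -62.  44.]
label 108.61366734415833
(np.float64(273.35475671389264), np.float64(107.50092044815844))
(np.float64(273.8038938563046), np.float64(189.62716739381838))
```

View pics/w2.png

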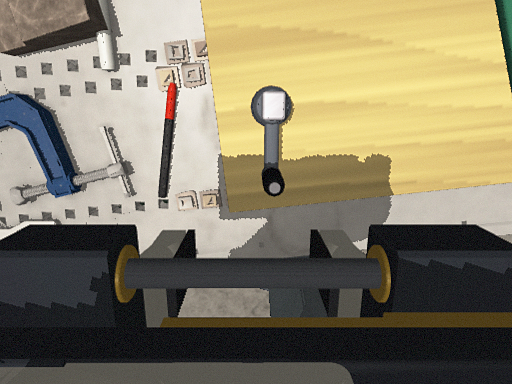

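Run:
```python
from h import *
im=cv2.imread("pics/w2.png");crop(im,240,75,310,205,5,"pics/w2z.png")
c=vision.get_calibration("wrist");c["pose"]=np.load("c2.npy")
print(onz(c,273,105.5,.087),onz(c,274.5,187.5,.112))
g=cv2.cvtColor(im,cv2.COLOR_BGR2GRAY)[80:125,250:300]
m=(g>205).astype(np.uint8);n,l,s,cc=cv2.connectedComponentsWithStats(m);print(s,cc+[250,80])
k=1+np.argmax(s[1:,4]); print(cv2.minAreaRect(np.argwhere(l==k)[:,::-1].astype(np.float32)))
```

```text
[0.44744067 0.33862949 0.087     ] [0.3858742  0.31706036 0.112     ]
[[   0    5   50   40 1020]
 [   0    0   50   28  600]
 [  13   12   21   27  491]
 [   0   29    1    2    2]
 [  37   30   13   15   94]
 [   0   33   10   12   40]
 [  48   32    1    1    1]
 [  49   34    1    1    1]
 [  35   44    1    1    1]] [[272.19509804 106.64313725]
 [277.95833333  87.53666667]
 [273.05906314 104.96334012]
 [250.         109.5       ]
 [294.0212766  119.9787234 ]
 [252.975      120.45      ]
 [298.         112.        ]
 [299.         114.        ]
 [285.         124.        ]]
((24.5, 13.5), (27.0, 49.0), 90.0)
```

View pics/w2z.png

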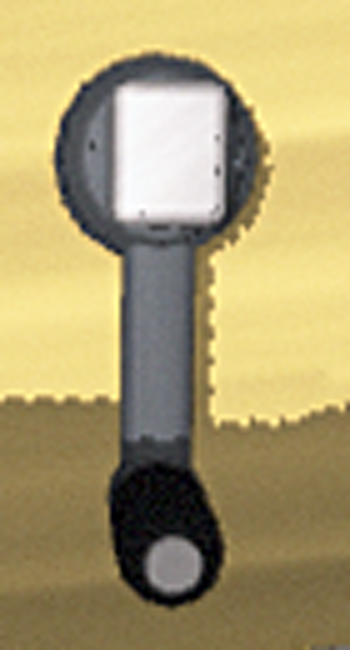

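```bash
python3 -m handwheel '[[[0.6,0.05,0,0.0],[0.7,0.1,0,0],[0.5,0.05,-0.3,0],[0,0,-0.6,0],[0,0,-0.7,0],[0,0,-0.2,0],[0,0,0,0]]]' 50 30; python3 -c "from h import *;st()
c=vision.get_calibration('wrist');x=c['pose'][:3,0];print(np.degrees(np.arctan2(x[1],x[0]))+180)"
```

```text
time_s: 3.45
tcp_pos: [0.4452, 0.3387, 0.107]
eef_rot: [110.0, 89.0, 38.7]
contact_force: [0.5, 0.6, -0.1]
gripper_width: 0.05
3.45 [0.4452 0.3387 0.107 ] [110.   89.   38.7] F [ 0.5  0.6 -0.1] M [-0.07  0.04  0.03] w 50.0 j [ 58.  13. -22.   0. -54.  51.]
108.74298531688112
```

```bash
python3 -m handwheel '[[[0.05,0,-0.5,0],[0,0,-0.4,0],[0,0,-0.2,0],[0,0,0,0]]]' 50 30; python3 -c "from h import *;st()
c=vision.get_calibration('wrist');x=c['pose'][:3,0];print(np.degrees(np.arctan2(x[1],x[0]))+180)"
```

```text
time_s: 3.85
tcp_pos: [0.4488, 0.3408, 0.0676]
eef_rot: [112.1, 88.6, 41.0]
contact_force: [0.1, -0.3, 0.7]
gripper_width: 0.0497
3.85 [0.4488 0.3408 0.0676] [112.1  88.6  41. ] F [ 0.1 -0.3  0.7] M [-0.15  0.06 -0.04] w 49.7 j [ 57.  16. -24.   1. -49.  51.]
108.8216008604902
```

```bash
cat >> h.py <<'E'
from scipy.spatial.transform import Rotation as Rn
def tool():
    s=readout.get_state();R=Rn.from_euler("xyz",s["eef_rot"],degrees=True).as_matrix()
    c=vision.get_calibration('wrist');x=c['pose'][:3,0]
    print("tilt xy(deg)",np.degrees(R[:2,0]).round(2),"label",(np.degrees(np.arctan2(x[1],x[0]))+180).round(2))
E
python3 -c "from h import *;tool()"; python3 -m handwheel '[[[-0.03,-0.05,-0.05,0],[0,0,0,0]]]' 50 30;python3 -c "from h import *;st();tool()"
```

```text
tilt xy(deg) [1.03 0.89] label 108.82
time_s: 4.05
tcp_pos: [0.4482, 0.3396, 0.0677]
eef_rot: [112.8, 88.5, 41.7]
contact_force: [-0.1, -0.6, -0.5]
gripper_width: 0.0498
4.05 [0.4482 0.3396 0.0677] [112.8  88.5  41.7] F [-0.1 -0.6 -0.5] M [-0.07  0.02  0.02] w 49.8 j [ 57.  16. -25.   1. -48.  51.]
tilt xy(deg) [1.13 1.01] label 108.86
```

```bash
python3 -m handwheel '[[[-0.02,-0.03,-0.15,0]]]' 50 30;python3 -c "from h import *;st();tool()"
```

```text
time_s: 4.15
tcp_pos: [0.4481, 0.3394, 0.0631]
eef_rot: [113.7, 88.3, 42.6]
contact_force: [0.4, 0.0, -0.8]
gripper_width: 0.0499
4.15 [0.4481 0.3394 0.0631] [113.7  88.3  42.6] F [ 0.4  0.  -0.8] M [-0.17  0.02 -0.01] w 49.9 j [ 57.  16. -25.   1. -47.  51.]
tilt xy(deg) [1.24 1.14] label 108.88
```

```bash
python3 -m handwheel '[[[-0.02,-0.03,0,0],[0,0,0,0],[0,0,0,0]]]' 0 60;python3 -c "from h import *;st();tool()"
```

```text
time_s: 4.45
tcp_pos: [0.4469, 0.3377, 0.063]
eef_rot: [113.8, 88.3, 42.7]
contact_force: [0.1, -0.6, 0.2]
gripper_width: 0.0319
4.45 [0.4469 0.3377 0.063 ] [113.8  88.3  42.7] F [ 0.1 -0.6  0.2] M [-0.15  0.01 -0.03] w 31.9 j [ 57.  16. -25.   1. -47.  51.]
tilt xy(deg) [1.23 1.13] label 108.87
```

```bash
python3 -m handwheel '[[[0,0,0,0],[0,0,0,0],[0,0,0,0]]]' 0 60;python3 -c "from h import *;st();tool()"
```

```text
time_s: 4.75
tcp_pos: [0.4471, 0.3379, 0.0631]
eef_rot: [113.8, 88.3, 42.7]
contact_force: [1.0, 0.3, 0.3]
gripper_width: 0.0074
4.75 [0.4471 0.3379 0.0631] [113.8  88.3  42.7] F [1.  0.3 0.3] M [-0.13  0.05 -0.02] w 7.4 j [ 57.  16. -25.   1. -47.  51.]
tilt xy(deg) [1.24 1.14] label 108.88
```

Run:
```python
from h import *
s=vision.capture("scene");crop(s,130,100,230,250,4,"pics/s2.png")
cv2.imwrite("pics/w3.png",vision.capture("wrist"));st()
```

```text
4.85 [0.4471 0.3379 0.0631] [113.8  88.3  42.6] F [ 0.8 -0.3 -0.6] M [-0.18  0.05 -0.06] w 1.9 j [ 57.  16. -25.   1. -47.  51.]
```

View pics/s2.png

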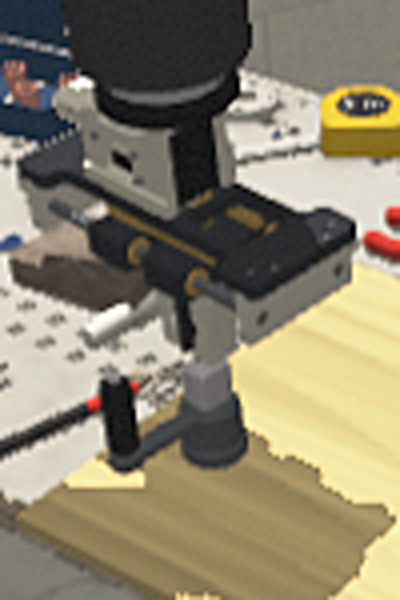

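View pics/w3.png

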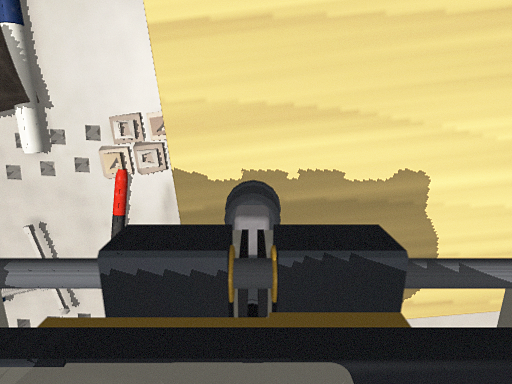

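Run:
```python
from h import *
c=vision.get_calibration("wrist");tool()
print(c["pose"].round(3))
print("blk",proj(c,(.447,.3383,.087)),"hubtop",proj(c,(.447,.3383,.057)),"tcp",proj(c,readout.get_state()["tcp_pos"]))
S=vision.get_calibration("scene")
for z in (.063,.087): print(proj(S,(.447,.338,z)))
im=cv2.imread("pics/w3.png");crop(im,190,160,320,330,4,"pics/w3z.png")
```

```text
tilt xy(deg) [1.24 1.14] label 108.88
[[ 0.324  0.918  0.229  0.51 ]
 [-0.946  0.317  0.067  0.357]
 [-0.011 -0.238  0.971  0.258]
 [ 0.     0.     0.     1.   ]]
blk (np.float64(250.93616690332377), np.float64(237.88914831852418)) hubtop (np.float64(251.62985490383173), np.float64(221.0724990193879)) tcp (np.float64(252.18569040119445), np.float64(224.2408575481378))
(np.float64(182.10553368911957), np.float64(198.0552843444894))
(np.float64(181.14234161248362), np.float64(189.89928547597154))
```

View pics/w3z.png

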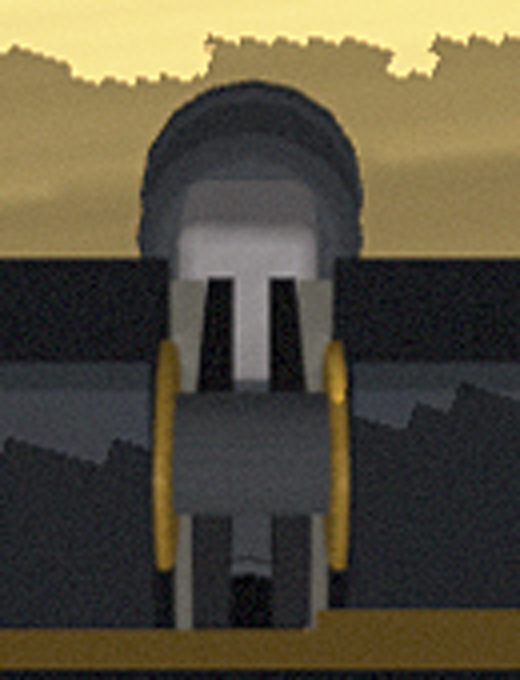

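The fingers shut above the block. Both cameras put the real fingertips about 25 mm above the reported TCP. I'll open, go lower, then check.

```bash
python3 -m handwheel '[[[0,0,0,0],[0,0,0,0],[0,0,0,0],[0,0,0,0],[0,0,0,0]]]' 40 60;python3 -m handwheel '[[[0,0,-0.25,0],[0,0,-0.15,0]]]';python3 - <<'E'
from h import *
st();tool()
s=vision.capture("scene");crop(s,130,100,230,250,4,"pics/s3.png")
E
```

```text
time_s: 5.35
tcp_pos: [0.4471, 0.3378, 0.0631]
eef_rot: [113.7, 88.3, 42.6]
contact_force: [0.4, 0.6, 0.2]
gripper_width: 0.0359
time_s: 5.55
tcp_pos: [0.4474, 0.3384, 0.0468]
eef_rot: [114.5, 88.2, 43.4]
contact_force: [-0.7, -0.1, -0.9]
gripper_width: 0.0398
5.55 [0.4474 0.3384 0.0468] [114.5  88.2  43.4] F [-0.7 -0.1 -0.9] M [-0.22  0.07  0.02] w 39.8 j [ 57.  17. -26.   1. -45.  51.]
tilt xy(deg) [1.29 1.22] label 108.88
```

View pics/s3.png

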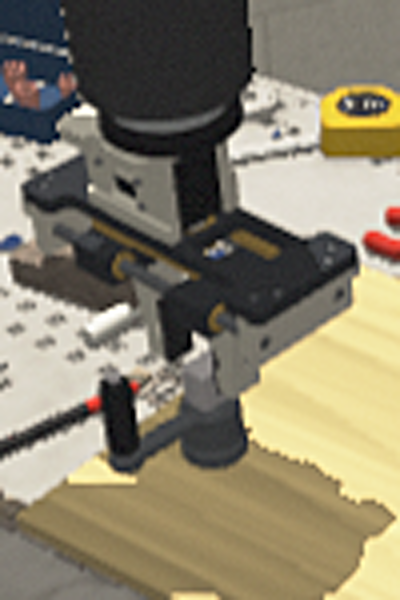

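```bash
python3 -m handwheel '[[[0,0,-0.16,0],[0,0,0,0],[0,0,0,0],[0,0,0,0],[0,0,0,0]]]' 0 60;python3 - <<'E'
from h import *
st();tool()
s=vision.capture("scene");crop(s,130,100,230,250,4,"pics/s4.png")
E
```

```text
time_s: 6.1
tcp_pos: [0.4467, 0.3374, 0.0378]
eef_rot: [113.0, 88.4, 41.9]
contact_force: [-0.3, 0.3, -1.4]
gripper_width: 0.0196
6.1 [0.4467 0.3374 0.0378] [113.   88.4  41.9] F [-0.3  0.3 -1.4] M [-0.12  0.    0.01] w 19.6 j [ 57.  17. -27.   1. -44.  51.]
tilt xy(deg) [1.18 1.06] label 108.87
```

View pics/s4.png

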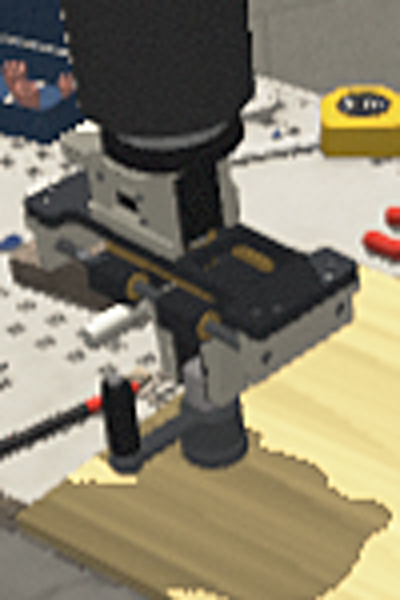

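```bash
python3 -m handwheel '[[[0,0,0.6,0],[0,0,0.9,0],[0,-0.2,0.9,0.5],[0.3,-0.8,0.4,0.8],[0.4,-1,0,0.8],[0.4,-1,0,0.8],[0.4,-1,0,0.8],[0.4,-1,0,0.8]]]'; python3 -m handwheel '[[[0.3,-0.9,0,0.8],[0.2,-0.6,0,0.6],[0,0,0,0]]]';python3 - <<'E'
from h import *
st();tool()
E
```

```text
time_s: 6.95
tcp_pos: [0.5203, 0.1331, 0.1527]
eef_rot: [108.6, 88.6, 61.1]
contact_force: [1.1, 0.5, -3.5]
gripper_width: 0.0193
time_s: 7.25
tcp_pos: [0.5404, 0.0658, 0.1519]
eef_rot: [112.6, 88.6, 72.4]
contact_force: [-0.7, 0.2, -3.8]
gripper_width: 0.0192
7.25 [0.5404 0.0658 0.1519] [112.6  88.6  72.4] F [-0.7  0.2 -3.8] M [-0.12  0.05 -0.02] w 19.2 j [ 27.  10. -19.  -1. -60. 114.]
tilt xy(deg) [0.42 1.32] label 139.75
```

```bash
python3 -m handwheel '[[[0.05,-0.5,-0.2,-0.1],[0.03,-0.2,-0.2,0],[0,0,0,0]]]';python3 - <<'E'
from h import *
st();tool()
s=vision.capture("scene");cv2.imwrite("pics/s5f.png",s);crop(s,240,170,350,290,5,"pics/s5.png")
s=vision.capture("top");crop(s,280,150,400,260,5,"pics/t5.png")
E
```

```text
time_s: 7.55
tcp_pos: [0.5427, 0.0365, 0.1346]
eef_rot: [116.5, 88.6, 75.5]
contact_force: [-0.1, -0.3, -3.0]
gripper_width: 0.0195
7.55 [0.5427 0.0365 0.1346] [116.5  88.6  75.5] F [-0.1 -0.3 -3. ] M [-0.19  0.05 -0.01] w 19.5 j [ 24.  11. -20.  -1. -58. 116.]
tilt xy(deg) [0.35 1.35] label 139.03
```

View pics/s5.png

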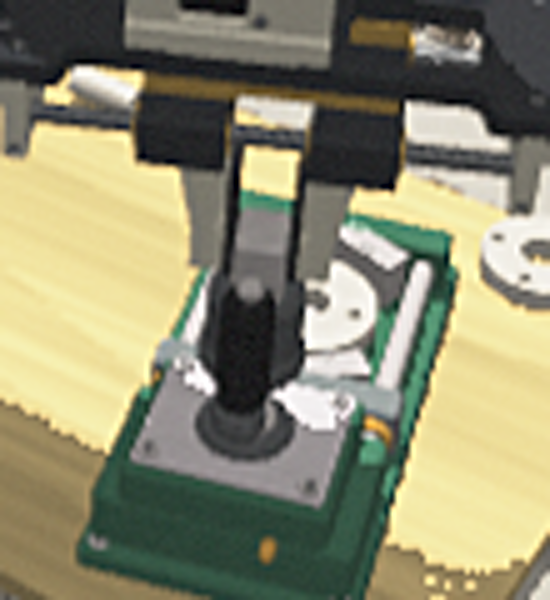

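View pics/t5.png

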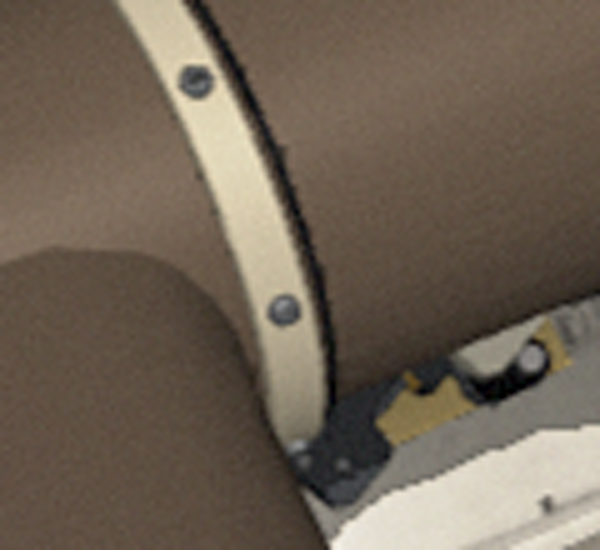

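```bash
python3 -m handwheel '[[[0.02,0.025,-0.2,0],[0,0,-0.1,0],[0,0,-0.1,0]]]';python3 - <<'E'
from h import *
st();tool()
E
```

```text
time_s: 7.95
tcp_pos: [0.5467, 0.0399, 0.1248]
eef_rot: [98.9, 88.5, 58.3]
contact_force: [-10.3, 0.1, 32.5]
gripper_width: 0.0198
7.95 [0.5467 0.0399 0.1248] [98.9 88.5 58.3] F [-10.3   0.1  32.5] M [0.24 4.19 0.02] w 19.8 j [ 24.  11. -21.  -1. -56. 116.]
tilt xy(deg) [0.79 1.28] label 139.38
```

```bash
python3 -m handwheel '[[[-0.08,-0.06,0.12,0],[0,0,0,0]]]';python3 -c "from h import *;st();tool()"
```

```text
time_s: 8.15
tcp_pos: [0.5439, 0.039, 0.1306]
eef_rot: [96.3, 88.4, 55.7]
contact_force: [0.6, -0.3, -3.0]
gripper_width: 0.0197
8.15 [0.5439 0.039  0.1306] [96.3 88.4 55.7] F [ 0.6 -0.3 -3. ] M [-0.14 -0.09 -0.01] w 19.7 j [ 24.  11. -21.  -1. -57. 116.]
tilt xy(deg) [0.9  1.32] label 139.5
```

Run:
```python
from h import *
s=vision.capture("scene");crop(s,270,200,320,270,9,"pics/s6.png")
S=vision.get_calibration("scene")
for z in (.086,.108,.114): print([((a-270)*9,(b-200)*9) for a,b in [proj(S,(.5434,.0377,z))]])
```

```text
[(np.float64(173.5125901151274), np.float64(477.48816700232186))]
[(np.float64(179.20697213276156), np.float64(403.4976098489708))]
[(np.float64(180.79160527884102), np.float64(382.907510870887))]
```

View pics/s6.png

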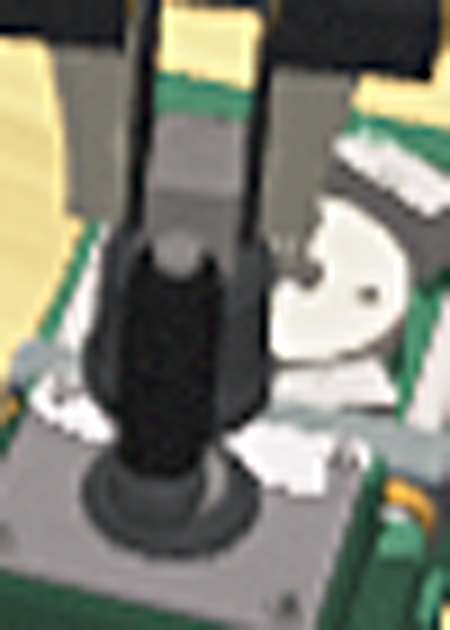

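```bash
python3 -m handwheel '[[[-0.02,-0.03,-0.1,-0.1]]]';python3 -c "from h import *;st()"; python3 -m handwheel '[[[-0.02,-0.01,-0.05,0]]]';python3 -c "from h import *;st();tool()"
```

```text
time_s: 8.3
tcp_pos: [0.5432, 0.0384, 0.1259]
eef_rot: [96.8, 88.4, 55.8]
contact_force: [-0.3, 0.7, -2.5]
gripper_width: 0.0197
8.3 [0.5432 0.0384 0.1259] [96.8 88.4 55.8] F [-0.3  0.7 -2.5] M [-0.19  0.02  0.05] w 19.7 j [ 24.  11. -22.  -1. -56. 116.]
time_s: 8.4
tcp_pos: [0.5425, 0.038, 0.1232]
eef_rot: [96.2, 88.4, 55.2]
contact_force: [1.9, -2.0, -1.5]
gripper_width: 0.0195
8.4 [0.5425 0.038  0.1232] [96.2 88.4 55.2] F [ 1.9 -2.  -1.5] M [-0.82 -0.8  -0.02] w 19.5 j [ 24.  11. -22.  -1. -56. 116.]
tilt xy(deg) [0.92 1.32] label 138.98
```

```bash
python3 -m handwheel '[[[0.01,-0.015,-0.06,0]]]';python3 -c "from h import *;st();tool()"
```

```text
time_s: 8.5
tcp_pos: [0.5428, 0.0374, 0.1202]
eef_rot: [96.9, 88.4, 55.9]
contact_force: [0.9, -0.3, -2.9]
gripper_width: 0.0194
8.5 [0.5428 0.0374 0.1202] [96.9 88.4 55.9] F [ 0.9 -0.3 -2.9] M [ 0.05 -0.13  0.04] w 19.4 j [ 24.  11. -22.  -1. -56. 116.]
tilt xy(deg) [0.89 1.31] label 138.98
```

It is entering freely. Continuing down.

```bash
python3 -m handwheel '[[[-0.01,-0.01,-0.1,0],[-0.01,-0.01,-0.1,0]]]';python3 -c "from h import *;st();tool()"
```

```text
time_s: 8.7
tcp_pos: [0.5427, 0.0372, 0.1114]
eef_rot: [96.4, 88.3, 55.4]
contact_force: [1.3, 2.6, -1.8]
gripper_width: 0.0196
8.7 [0.5427 0.0372 0.1114] [96.4 88.3 55.4] F [ 1.3  2.6 -1.8] M [ 0.57 -0.57  0.02] w 19.6 j [ 24.  12. -23.  -1. -54. 116.]
tilt xy(deg) [0.94 1.36] label 138.97
```

```bash
python3 -m handwheel '[[[-0.01,0.01,-0.1,0],[-0.01,0,-0.1,0]]]';python3 -c "from h import *;st();tool()"; python3 -m handwheel '[[[-0.01,0.01,-0.07,0]]]';python3 -c "from h import *;st();tool()"
```

```text
time_s: 8.9
tcp_pos: [0.5435, 0.0376, 0.1061]
eef_rot: [90.6, 88.3, 49.6]
contact_force: [-18.3, 3.9, 57.3]
gripper_width: 0.0194
8.9 [0.5435 0.0376 0.1061] [90.6 88.3 49.6] F [-18.3   3.9  57.3] M [2.02 7.23 0.18] w 19.4 j [ 24.  12. -23.  -1. -53. 116.]
tilt xy(deg) [1.12 1.32] label 139.07
time_s: 9.0
tcp_pos: [0.5433, 0.0378, 0.1064]
eef_rot: [87.9, 88.2, 47.0]
contact_force: [-12.9, -0.0, 26.4]
gripper_width: 0.0193
9.0 [0.5433 0.0378 0.1064] [87.9 88.2 47. ] F [-12.9  -0.   26.4] M [0.59 4.9  0.14] w 19.3 j [ 24.  12. -23.  -1. -53. 116.]
tilt xy(deg) [1.2  1.29] label 139.14
```

Run:
```python
from h import *
s=vision.capture("scene");crop(s,265,200,325,275,8,"pics/s7.png")
S=vision.get_calibration("scene")
st()
```

```text
9.05 [0.5432 0.0378 0.1063] [87.8 88.2 46.9] F [-11.    1.5  28.2] M [0.69 4.41 0.1 ] w 19.6 j [ 24.  12. -23.  -1. -53. 116.]
```

View pics/s7.png

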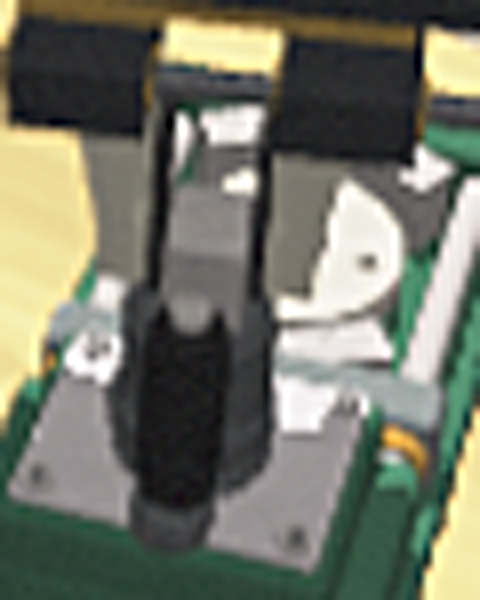

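Run:
```python
from h import *
S=vision.get_calibration("scene")
a=np.radians(229.1)
for z in (.083,.086,.09,.095):
    p=np.array([.5433+.065*np.cos(a),.0378+.065*np.sin(a)])
    print(z,[tuple((np.array(proj(S,(*p,z+h)))-[265,200])*8) for h in (.026,.091)], (np.array(proj(S,(.5433,.0378,z)))-[265,200])*8,[tuple((np.array(proj(S,(.5433,.0378,z+.066)))-[265,200])*8)])
```

```text
0.083 [(np.float64(171.07310685237462), np.float64(552.2308378143989)), (np.float64(186.6404064917765), np.float64(340.8072478857389))] [192.98395708 433.14394964] [(np.float64(208.57144129425524), np.float64(230.2357632133851))]
0.086 [(np.float64(171.75712393929462), np.float64(542.9410218900521)), (np.float64(187.3987097313834), np.float64(330.5085321877091))] [193.66066989 424.33492265] [(np.float64(209.31652138709705), np.float64(220.53677341506273))]
0.09 [(np.float64(172.6741026474283), np.float64(530.4872929291814)), (np.float64(188.4155668289095), np.float64(316.69832855681057))] [194.56746741 412.53079583] [(np.float64(210.31517732025713), np.float64(207.53689085101837))]
0.095 [(np.float64(173.82836539827167), np.float64(514.8109469888414)), (np.float64(189.69602891114755), np.float64(299.30803631183153))] [195.70828103 397.68039288] [(np.float64(211.57195551803989), np.float64(191.17693299393932))]
```

```bash
python3 -m handwheel '[[[-0.04,0,0,0]]]';python3 -c "from h import *;st();tool()"; python3 -m handwheel '[[[-0.03,0,-0.04,0]]]';python3 -c "from h import *;st();tool()"
```

```text
time_s: 9.15
tcp_pos: [0.542, 0.0377, 0.1072]
eef_rot: [86.0, 88.2, 45.2]
contact_force: [6.2, -2.0, -8.7]
gripper_width: 0.0195
9.15 [0.542  0.0377 0.1072] [86.  88.2 45.2] F [ 6.2 -2.  -8.7] M [-1.01 -2.67 -0.04] w 19.5 j [ 24.  11. -24.  -1. -53. 116.]
tilt xy(deg) [1.28 1.29] label 139.16
time_s: 9.25
tcp_pos: [0.542, 0.0377, 0.1064]
eef_rot: [82.7, 88.0, 41.9]
contact_force: [4.1, -1.6, 0.2]
gripper_width: 0.0192
9.25 [0.542  0.0377 0.1064] [82.7 88.  41.9] F [ 4.1 -1.6  0.2] M [-0.92 -2.02 -0.03] w 19.2 j [ 24.  11. -24.  -1. -53. 115.]
tilt xy(deg) [1.45 1.3 ] label 139.19
```

```bash
python3 -m handwheel '[[[0.015,-0.01,-0.07,0.3]]]';python3 -c "from h import *;st();tool()"; python3 -m handwheel '[[[-0.01,0,-0.05,-0.4]]]';python3 -c "from h import *;st();tool()"
```

```text
time_s: 9.35
tcp_pos: [0.5435, 0.0374, 0.1062]
eef_rot: [79.8, 88.0, 40.6]
contact_force: [-15.3, 4.6, 41.3]
gripper_width: 0.0193
9.35 [0.5435 0.0374 0.1062] [79.8 88.  40.6] F [-15.3   4.6  41.3] M [2.2  6.09 0.15] w 19.3 j [ 24.  12. -24.  -1. -53. 117.]
tilt xy(deg) [1.56 1.33] label 140.77
time_s: 9.45
tcp_pos: [0.5433, 0.0375, 0.1063]
eef_rot: [78.8, 87.9, 37.7]
contact_force: [-7.5, 0.9, 18.0]
gripper_width: 0.0193
9.45 [0.5433 0.0375 0.1063] [78.8 87.9 37.7] F [-7.5  0.9 18. ] M [0.76 2.68 0.12] w 19.3 j [ 24.  11. -24.  -1. -53. 115.]
tilt xy(deg) [1.66 1.28] label 138.87
```

Run:
```python
from h import *
s=vision.capture("scene")
q=s[240:272,272:308];q=np.clip(q.astype(float)*1.9,0,255).astype(np.uint8)
cv2.imwrite("pics/s8.png",cv2.resize(q,None,fx=18,fy=18,interpolation=cv2.INTER_NEAREST));st()
S=vision.get_calibration("scene")
n=lambda r,z:[[int((u-272)*18),int((v-240)*18)] for u,v in [proj(S,(.5430+r*np.cos(t),.0377+r*np.sin(t),z)) for t in np.radians([-20,-40,-60,-80,-100])]]
for z in(.083,.086,.0895):print(z,n(.0205,z))
print(n(.0195,.08))
```

```text
9.5 [0.5434 0.0375 0.1063] [78.4 87.9 37.1] F [-7.6  1.1 22. ] M [0.8  2.96 0.16] w 19.7 j [ 24.  11. -24.  -1. -53. 115.]
0.083 [[488, 230], [495, 277], [479, 321], [442, 358], [388, 383]]
0.086 [[490, 210], [497, 257], [481, 301], [444, 338], [390, 363]]
0.0895 [[492, 187], [499, 233], [484, 278], [446, 315], [392, 340]]
[[477, 251], [484, 295], [469, 338], [434, 373], [382, 396]]
```

View pics/s8.png

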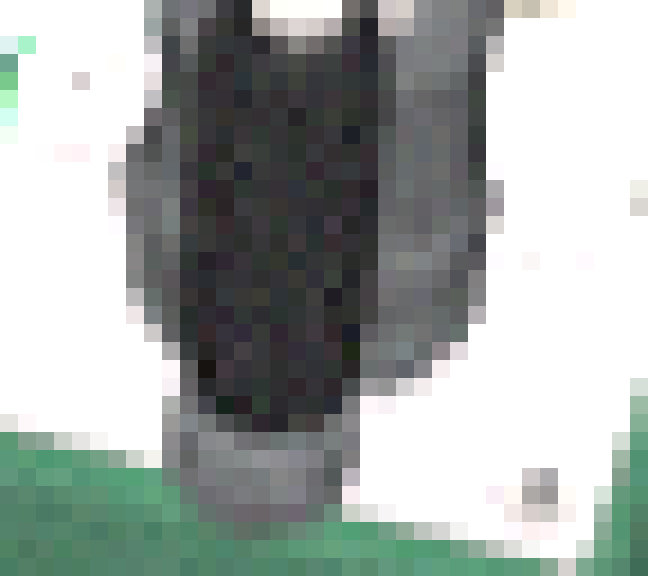

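Hard stop at TCP z ≈ 0.106. My height estimates suggest it might be about 3 mm short of home, so I'll release briefly so the crank can settle, then compare heights.

```bash
python3 -m handwheel '[[[0,0,0.03,0],[0,0,0,0],[0,0,0,0]]]' 36 60;python3 - <<'E'
from h import *
st();tool()
s=vision.capture("scene");cv2.imwrite("pics/s9f.png",s);crop(s,265,200,325,275,8,"pics/s9.png")
E
```

```text
time_s: 9.8
tcp_pos: [0.5423, 0.0373, 0.1071]
eef_rot: [79.6, 88.0, 38.3]
contact_force: [-0.0, -0.8, -0.0]
gripper_width: 0.0346
9.8 [0.5423 0.0373 0.1071] [79.6 88.  38.3] F [-0.  -0.8 -0. ] M [-0.16  0.06 -0.04] w 34.6 j [ 24.  11. -24.  -1. -53. 115.]
tilt xy(deg) [1.6  1.26] label 138.69
```

View pics/s9.png

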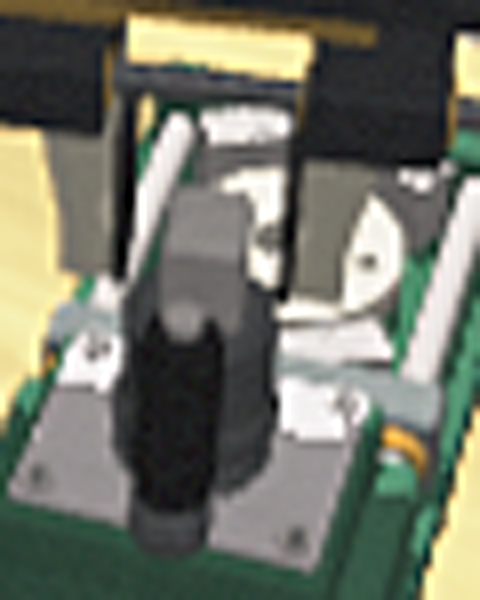

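```bash
python3 -m handwheel '[[[0.015,0.01,-0.1,0],[0,0,0,0],[0,0,0,0],[0,0,0,0]]]' 0 60;python3 -c "from h import *;st();tool()"; python3 -m handwheel '[[[-0.01,0,-0.06,0]]]';python3 -c "from h import *;st();tool()"
```

```text
time_s: 10.25
tcp_pos: [0.5425, 0.0373, 0.1016]
eef_rot: [80.5, 88.1, 39.2]
contact_force: [-1.1, 0.1, 4.2]
gripper_width: 0.0196
10.25 [0.5425 0.0373 0.1016] [80.5 88.1 39.2] F [-1.1  0.1  4.2] M [0.09 0.53 0.01] w 19.6 j [ 24.  12. -24.  -1. -52. 115.]
tilt xy(deg) [1.47 1.2 ] label 138.7
time_s: 10.35
tcp_pos: [0.543, 0.0373, 0.1013]
eef_rot: [78.1, 88.0, 36.9]
contact_force: [-12.8, 2.3, 36.0]
gripper_width: 0.02
10.35 [0.543  0.0373 0.1013] [78.1 88.  36.9] F [-12.8   2.3  36. ] M [0.99 4.7  0.07] w 20.0 j [ 24.  12. -24.  -1. -52. 115.]
tilt xy(deg) [1.57 1.18] label 138.75
```

```bash
python3 -m handwheel '[[[-0.02,0,0.05,-0.5],[0,0,0,-1],[0,0,0,-1],[0,0,0,-1]]]';python3 -c "from h import *;st();tool()"
```

```text
time_s: 10.75
tcp_pos: [0.5426, 0.0378, 0.1037]
eef_rot: [78.6, 87.9, 19.3]
contact_force: [-0.9, 1.8, 1.0]
gripper_width: 0.0196
10.75 [0.5426 0.0378 0.1037] [78.6 87.9 19.3] F [-0.9  1.8  1. ] M [-0.07  0.33  0.25] w 19.6 j [ 25.  11. -25.   0. -52.  96.]
tilt xy(deg) [1.96 0.69] label 120.73
```

```bash
python3 -m handwheel '[[[0,0,-0.03,-1],[0,-0.01,0,-1],[0,0,0,-1],[0,0,0,-1],[0,0,0,-1],[0,0,0,-1],[0,0,0,-1],[0,0,0,-1]]]';python3 -c "from h import *;st();tool()"
```

```text
time_s: 11.55
tcp_pos: [0.5425, 0.0382, 0.1037]
eef_rot: [79.2, 87.9, -21.5]
contact_force: [-0.0, 0.7, 0.2]
gripper_width: 0.0192
11.55 [0.5425 0.0382 0.1037] [ 79.2  87.9 -21.5] F [-0.   0.7  0.2] M [0.06 0.23 0.23] w 19.2 j [ 26.  11. -25.   2. -52.  52.]
tilt xy(deg) [ 1.99 -0.79] label 79.28
```

```bash
R='python3 -c "from h import *;st();tool()"'; python3 -m handwheel '[[[0,-0.01,0,-1],[0,-0.01,-0.01,-1],[0,0,0,-1],[0,0,0,-1],[0,0,0,-1],[0,0,0,-1],[0,0,0,-1],[0,0,0,-1]]]';eval $R;  python3 -m handwheel '[[[0,0,0,-1],[0,0,-0.01,-1],[0,0,0,-1],[0,0,0,-1],[0,0,0,-1],[0,0,0,-1]]]';eval $R
```

```text
time_s: 12.35
tcp_pos: [0.5427, 0.0386, 0.1036]
eef_rot: [81.4, 87.8, -60.8]
contact_force: [-0.2, 0.2, 0.1]
gripper_width: 0.0194
12.35 [0.5427 0.0386 0.1036] [ 81.4  87.8 -60.8] F [-0.2  0.2  0.1] M [0.17 0.13 0.26] w 19.4 j [ 26.  12. -25.   3. -53.  10.]
tilt xy(deg) [ 1.06 -1.9 ] label 37.82
time_s: 12.95
tcp_pos: [0.543, 0.0388, 0.1037]
eef_rot: [82.3, 87.8, -91.0]
contact_force: [0.3, -0.3, 0.8]
gripper_width: 0.0196
12.95 [0.543  0.0388 0.1037] [ 82.3  87.8 -91. ] F [ 0.3 -0.3  0.8] M [ 0.15 -0.05  0.24] w 19.6 j [ 26.  13. -24.   2. -55. -21.]
tilt xy(deg) [-0.04 -2.21] label 6.74
```

```bash
R='python3 -c "from h import *;st();tool()"'; python3 -m handwheel '[[[0,0,0,-1],[0,-0.01,0,-1],[0,0,0,-1],[0,0,0,-1],[0,0,0,-1],[0,0,0,-1],[0,0,0,-1],[0,0,0,-1]]]';eval $R
python3 - <<'E'
from h import *
s=vision.capture("scene");crop(s,250,190,340,300,5,"pics/s10.png")
E
```

```text
time_s: 13.75
tcp_pos: [0.5434, 0.0387, 0.1036]
eef_rot: [83.7, 87.8, -131.0]
contact_force: [-0.3, 0.7, 0.5]
gripper_width: 0.0198
13.75 [0.5434 0.0387 0.1036] [  83.7   87.8 -131. ] F [-0.3  0.7  0.5] M [ 0.07 -0.11  0.25] w 19.8 j [ 25.  14. -22.   1. -56. -61.]
tilt xy(deg) [-1.46 -1.68] label 325.29
```

View pics/s10.png

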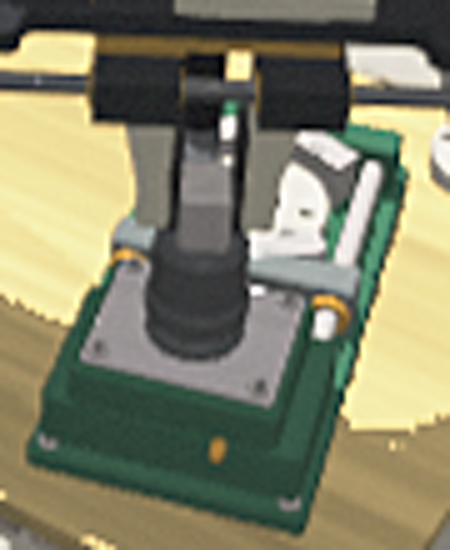

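```bash
R='python3 -c "from h import *;st();tool()"'; for i in 1; do python3 -m handwheel '[[[0,0,0,-1],[0,0,0,-1]]]';eval $R;done; python3 -m handwheel '[[[-0.01,0,0,-1],[0,0,0,-0.6]]]';eval $R
```

```text
time_s: 14.0
tcp_pos: [0.5435, 0.0386, 0.1036]
eef_rot: [84.0, 87.8, -141.0]
contact_force: [-1.4, -0.2, 0.2]
gripper_width: 0.0196
14.0 [0.5435 0.0386 0.1036] [  84.    87.8 -141. ] F [-1.4 -0.2  0.2] M [ 0.   -0.22  0.29] w 19.6 j [ 25.  14. -21.   1. -57. -71.]
tilt xy(deg) [-1.74 -1.41] label 314.95
time_s: 14.2
tcp_pos: [0.5436, 0.0385, 0.1036]
eef_rot: [84.9, 87.8, -148.3]
contact_force: [-0.6, 0.5, 1.3]
gripper_width: 0.0196
14.2 [0.5436 0.0385 0.1036] [  84.9   87.8 -148.3] F [-0.6  0.5  1.3] M [ 0.11 -0.09  0.3 ] w 19.6 j [ 25.  14. -21.   0. -57. -78.]
tilt xy(deg) [-1.88 -1.16] label 306.83
```

```bash
R='python3 -c "from h import *;st();tool()"'; python3 -m handwheel '[[[0,0,0,-0.8],[0,0,0,-0.6]]]';eval $R
```

```text
time_s: 14.4
tcp_pos: [0.5436, 0.0385, 0.1036]
eef_rot: [85.2, 87.8, -155.0]
contact_force: [0.3, -0.4, 1.0]
gripper_width: 0.0198
14.4 [0.5436 0.0385 0.1036] [  85.2   87.8 -155. ] F [ 0.3 -0.4  1. ] M [ 0.11 -0.14  0.27] w 19.8 j [ 25.  14. -21.   0. -57. -85.]
tilt xy(deg) [-2.   -0.93] label 299.8
```

```bash
R='python3 -c "from h import *;st();tool()"'; python3 -m handwheel '[[[-0.01,0,0,-0.8],[0,0,0,-0.6]]]';eval $R
```

```text
time_s: 14.6
tcp_pos: [0.5437, 0.0385, 0.1036]
eef_rot: [85.8, 87.8, -161.4]
contact_force: [0.2, -0.7, 1.3]
gripper_width: 0.0196
14.6 [0.5437 0.0385 0.1036] [  85.8   87.8 -161.4] F [ 0.2 -0.7  1.3] M [ 0.03 -0.17  0.3 ] w 19.6 j [ 24.  14. -21.  -0. -57. -92.]
tilt xy(deg) [-2.06 -0.69] label 292.79
```

```bash
R='python3 -c "from h import *;st();tool()"'; python3 -m handwheel '[[[-0.01,0,0,-0.8],[0,0,0,-0.6]]]';eval $R
```

```text
time_s: 14.8
tcp_pos: [0.5437, 0.0384, 0.1036]
eef_rot: [86.4, 87.9, -167.9]
contact_force: [0.1, -0.6, 0.4]
gripper_width: 0.0193
14.8 [0.5437 0.0384 0.1036] [  86.4   87.9 -167.9] F [ 0.1 -0.6  0.4] M [-0.02 -0.13  0.27] w 19.3 j [ 24.  14. -21.  -1. -57. -98.]
tilt xy(deg) [-2.08 -0.45] label 285.77
```

```bash
R='python3 -c "from h import *;st();tool()"'
python3 - <<'E'
from h import *
s=vision.capture("scene");crop(s,250,190,340,300,5,"pics/s11.png")
E
```

```text
(no output)
```

View pics/s11.png

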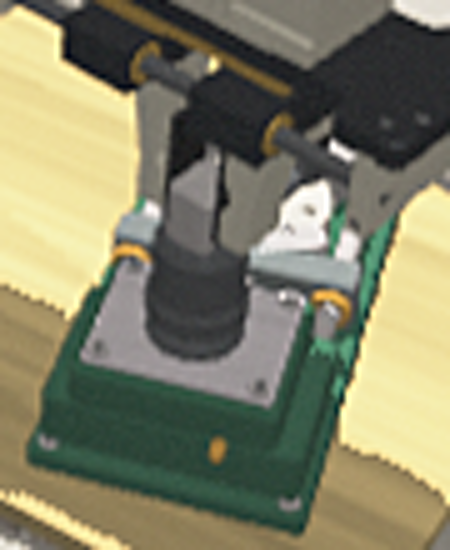

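The hub is seated on the plate and the jaw is advancing with no bite yet. I'll continue in small steps.

```bash
R='python3 -c "from h import *;st();tool()"'; python3 -m handwheel '[[[-0.01,0,0,-0.7],[0,0,0,-0.6]]]';eval $R
```

```text
time_s: 15.05
tcp_pos: [0.5438, 0.0383, 0.1037]
eef_rot: [86.7, 87.9, -174.0]
contact_force: [0.0, -0.8, 0.2]
gripper_width: 0.0193
15.05 [0.5438 0.0383 0.1037] [  86.7   87.9 -174. ] F [ 0.  -0.8  0.2] M [-0.12 -0.23  0.28] w 19.3 j [  24.   14.  -21.   -1.  -57. -104.]
tilt xy(deg) [-2.07 -0.22] label 279.28
```

```bash
R='python3 -c "from h import *;st();tool()"'; python3 -m handwheel '[[[-0.01,0,0,-0.7],[0,0,0,-0.5]]]';eval $R
```

```text
time_s: 15.25
tcp_pos: [0.5437, 0.0382, 0.1036]
eef_rot: [87.1, 88.0, -179.6]
contact_force: [0.2, 0.0, 0.2]
gripper_width: 0.0197
15.25 [0.5437 0.0382 0.1036] [  87.1   88.  -179.6] F [0.2 0.  0.2] M [-0.05 -0.17  0.29] w 19.7 j [  24.   14.  -21.   -1.  -57. -110.]
tilt xy(deg) [-2.04 -0.02] label 273.38
```

```bash
R='python3 -c "from h import *;st();tool()"'; python3 -m handwheel '[[[-0.01,0,0,-0.6],[0,0,0,-0.5]]]';eval $R
```

```text
time_s: 15.45
tcp_pos: [0.5438, 0.0382, 0.1036]
eef_rot: [87.2, 88.0, 175.2]
contact_force: [0.9, -1.1, 0.4]
gripper_width: 0.0194
15.45 [0.5438 0.0382 0.1036] [ 87.2  88.  175.2] F [ 0.9 -1.1  0.4] M [-0.09 -0.19  0.25] w 19.4 j [  24.   14.  -21.   -1.  -57. -115.]
tilt xy(deg) [-1.99  0.17] label 268.02
```

```bash
R='python3 -c "from h import *;st();tool()"'; python3 -m handwheel '[[[-0.01,0,0,-0.6],[0,0,0,-0.5]]]';eval $R
```

```text
time_s: 15.65
tcp_pos: [0.5438, 0.0381, 0.1036]
eef_rot: [87.3, 88.1, 170.0]
contact_force: [-0.5, -0.1, 0.2]
gripper_width: 0.0198
15.65 [0.5438 0.0381 0.1036] [ 87.3  88.1 170. ] F [-0.5 -0.1  0.2] M [-0.13 -0.16  0.4 ] w 19.8 j [  24.   14.  -21.   -1.  -57. -120.]
tilt xy(deg) [-1.92  0.34] label 262.67
```

```bash
R='python3 -c "from h import *;st();tool()"'; python3 -m handwheel '[[[-0.01,0,0,-0.6],[0,0,0,-0.5]]]';eval $R
```

```text
time_s: 15.85
tcp_pos: [0.5438, 0.038, 0.1036]
eef_rot: [87.5, 88.1, 164.9]
contact_force: [-0.7, 0.2, 1.3]
gripper_width: 0.0192
15.85 [0.5438 0.038  0.1036] [ 87.5  88.1 164.9] F [-0.7  0.2  1.3] M [-0.08 -0.2   0.46] w 19.2 j [  24.   14.  -21.   -1.  -57. -126.]
tilt xy(deg) [-1.83  0.5 ] label 257.34
```

```bash
R='python3 -c "from h import *;st();tool()"'; python3 -m handwheel '[[[-0.01,0,0,-0.6],[0,0,0,-0.5]]]';eval $R
```

```text
time_s: 16.05
tcp_pos: [0.5438, 0.038, 0.1037]
eef_rot: [87.7, 88.2, 159.7]
contact_force: [0.6, 0.1, 0.5]
gripper_width: 0.0197
16.05 [0.5438 0.038  0.1037] [ 87.7  88.2 159.7] F [0.6 0.1 0.5] M [-0.09 -0.17  0.59] w 19.7 j [  24.   14.  -21.   -2.  -57. -131.]
tilt xy(deg) [-1.73  0.64] label 252.03
```

Run:
```python
from h import *
st()
s=vision.capture("scene");crop(s,250,190,340,300,5,"pics/s12.png");st()
```

```text
16.05 [0.5438 0.038  0.1037] [ 87.7  88.2 159.7] F [0.6 0.1 0.5] M [-0.09 -0.17  0.59] w 19.7 j [  24.   14.  -21.   -2.  -57. -131.]
16.1 [0.5437 0.038  0.1036] [ 87.7  88.1 159.6] F [-0.3 -0.   0.1] M [-0.13 -0.38  0.51] w 19.4 j [  24.   14.  -21.   -2.  -57. -131.]
```

View pics/s12.png

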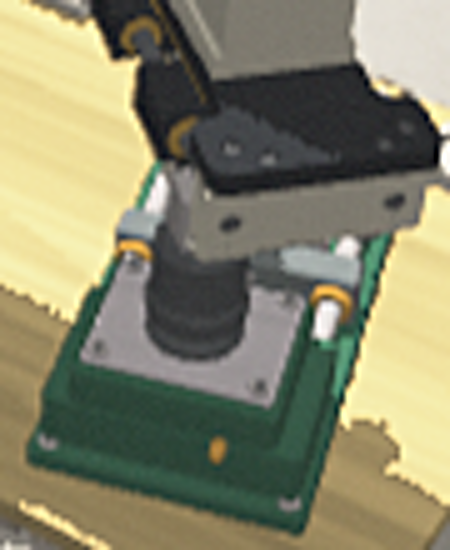

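```bash
python3 -m handwheel '[[[0,0,0,0],[0,0,0,0],[0,0,0,0]]]' 32 60;python3 -c "from h import *;st();tool()"; python3 -m handwheel '[[[0,0,-0.03,0],[0,0,0,0],[0,0,0,0],[0,0,0,0]]]' 0 40;python3 -c "from h import *;st();tool()"
```

```text
time_s: 16.4
tcp_pos: [0.5434, 0.038, 0.1034]
eef_rot: [87.4, 88.1, 159.6]
contact_force: [0.3, -0.3, -0.6]
gripper_width: 0.0315
16.4 [0.5434 0.038  0.1034] [ 87.4  88.1 159.6] F [ 0.3 -0.3 -0.6] M [ 0.02 -0.25 -0.08] w 31.5 j [  24.   14.  -21.   -2.  -57. -130.]
tilt xy(deg) [-1.76  0.65] label 252.21
time_s: 16.8
tcp_pos: [0.5433, 0.0381, 0.1019]
eef_rot: [87.5, 88.1, 159.8]
contact_force: [-0.6, -0.6, -0.7]
gripper_width: 0.0201
16.8 [0.5433 0.0381 0.1019] [ 87.5  88.1 159.8] F [-0.6 -0.6 -0.7] M [-0.03 -0.29  0.17] w 20.1 j [  24.   14.  -21.   -2.  -57. -130.]
tilt xy(deg) [-1.78  0.65] label 252.33
```

```bash
python3 -m handwheel '[[[0,0,0.15,0],[0,0,0.25,0]]]';python3 -c "from h import *;st();tool()"; python3 -m handwheel '[[[0,0,0.3,0],[0,0,0.4,0],[0,0,0.3,0]]]';python3 -c "from h import *;st();tool()"
```

```text
time_s: 17.0
tcp_pos: [0.5376, 0.0392, 0.1077]
eef_rot: [90.0, 87.4, 162.1]
contact_force: [13.7, 2.1, -47.2]
gripper_width: 0.0202
17.0 [0.5376 0.0392 0.1077] [ 90.   87.4 162.1] F [ 13.7   2.1 -47.2] M [ 0.85 -6.53  0.14] w 20.2 j [  24.   14.  -20.   -2.  -58. -130.]
tilt xy(deg) [-2.5   0.81] label 252.08
time_s: 17.3
tcp_pos: [0.5348, 0.0396, 0.1404]
eef_rot: [94.1, 86.8, 166.0]
contact_force: [0.4, -0.4, -3.0]
gripper_width: 0.0201
17.3 [0.5348 0.0396 0.1404] [ 94.1  86.8 166. ] F [ 0.4 -0.4 -3. ] M [-0.07 -0.44  0.03] w 20.1 j [  24.   12.  -18.   -2.  -63. -131.]
tilt xy(deg) [-3.08  0.77] label 251.94
```

Run:
```python
from h import *
s=vision.capture("scene");crop(s,230,150,350,300,4,"pics/s13.png");st()
```

```text
17.35 [0.5358 0.0398 0.1425] [ 92.8  87.  164.8] F [ 1.2  0.9 -0.8] M [-0.05 -0.61 -0.01] w 19.3 j [  24.   12.  -17.   -2.  -63. -131.]
```

View pics/s13.png

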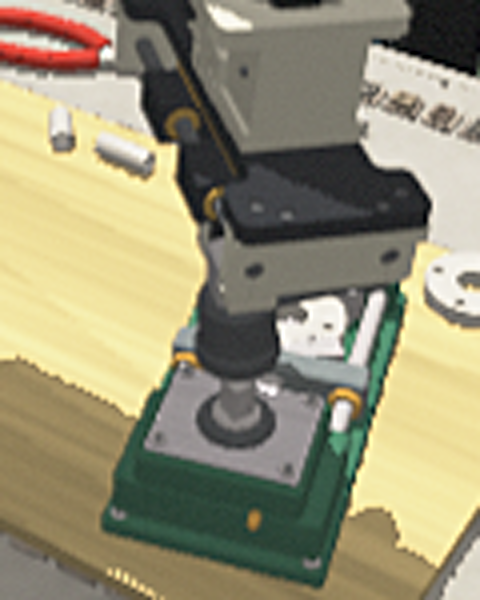

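```bash
python3 -m handwheel '[[[-0.1,0.5,0.2,0],[-0.3,0.9,0,0],[-0.3,1,0,0],[-0.3,1,0,0],[-0.3,1,0,0],[-0.3,1,0,0],[-0.2,0.7,-0.3,0],[0,0,-0.5,0]]]';python3 -c "from h import *;st();tool()"
```

```text
time_s: 18.15
tcp_pos: [0.4609, 0.2929, 0.1238]
eef_rot: [81.9, 87.2, 153.6]
contact_force: [0.1, -0.5, -3.3]
gripper_width: 0.0198
18.15 [0.4609 0.2929 0.1238] [ 81.9  87.2 153.6] F [ 0.1 -0.5 -3.3] M [-0.13 -0.33  0.07] w 19.8 j [  51.   13.  -19.   -3.  -59. -157.]
tilt xy(deg) [-2.53  1.26] label 251.67
```

```bash
python3 -m handwheel '[[[0,0,-0.7,0],[0,0,-0.7,0],[0,0,-0.3,0],[0,0,0,0]]]';python3 - <<'E'
from h import *
st();tool()
s=vision.capture("scene");crop(s,140,130,260,270,4,"pics/s14.png")
E
```

```text
time_s: 18.55
tcp_pos: [0.4586, 0.2937, 0.053]
eef_rot: [82.9, 87.1, 154.7]
contact_force: [0.5, 0.0, -3.7]
gripper_width: 0.0202
18.55 [0.4586 0.2937 0.053 ] [ 82.9  87.1 154.7] F [ 0.5  0.  -3.7] M [-0.15 -0.31 -0.01] w 20.2 j [  51.   17.  -23.   -4.  -50. -157.]
tilt xy(deg) [-2.6   1.23] label 251.84
```

View pics/s14.png

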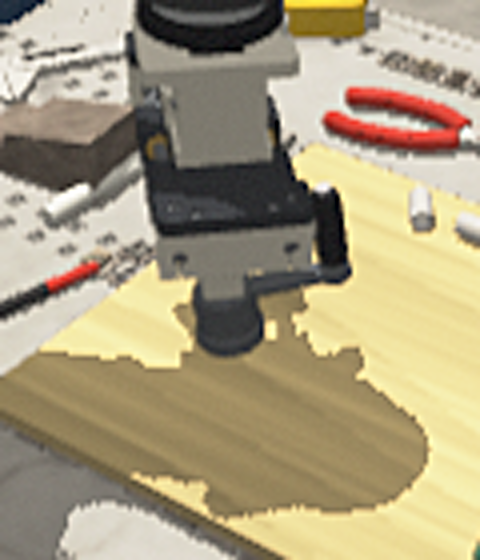

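```bash
python3 -m handwheel '[[[0,0,-0.2,0],[0,0,-0.08,0]]]';python3 -c "from h import *;st();tool()"; python3 -m handwheel '[[[0,0,-0.08,0]]]';python3 -c "from h import *;st()"
```

```text
time_s: 18.8
tcp_pos: [0.4606, 0.2951, 0.0447]
eef_rot: [77.0, 87.2, 148.8]
contact_force: [-0.8, -0.4, -4.5]
gripper_width: 0.0195
18.8 [0.4606 0.2951 0.0447] [ 77.   87.2 148.8] F [-0.8 -0.4 -4.5] M [-0.15 -0.24  0.01] w 19.5 j [  51.   18.  -24.   -4.  -49. -157.]
tilt xy(deg) [-2.38  1.44] label 251.83
time_s: 18.9
tcp_pos: [0.4612, 0.2955, 0.0422]
eef_rot: [75.1, 87.2, 146.9]
contact_force: [0.5, 0.2, -2.1]
gripper_width: 0.0197
18.9 [0.4612 0.2955 0.0422] [ 75.1  87.2 146.9] F [ 0.5  0.2 -2.1] M [-0.11 -0.39  0.04] w 19.7 j [  51.   18.  -24.   -4.  -49. -157.]
```

```bash
python3 -m handwheel '[[[0,0,-0.07,0]]]';python3 -c "from h import *;st()"; python3 -m handwheel '[[[0,0,-0.05,0]]]';python3 -c "from h import *;st()"
```

```text
time_s: 19.0
tcp_pos: [0.4615, 0.2957, 0.0397]
eef_rot: [74.0, 87.2, 145.8]
contact_force: [-0.3, 0.8, -3.6]
gripper_width: 0.0195
19.0 [0.4615 0.2957 0.0397] [ 74.   87.2 145.8] F [-0.3  0.8 -3.6] M [-0.15 -0.33 -0.05] w 19.5 j [  51.   18.  -24.   -4.  -48. -157.]
time_s: 19.1
tcp_pos: [0.4617, 0.2958, 0.0377]
eef_rot: [73.5, 87.3, 145.3]
contact_force: [0.1, -0.0, -2.4]
gripper_width: 0.0196
19.1 [0.4617 0.2958 0.0377] [ 73.5  87.3 145.3] F [ 0.1 -0.  -2.4] M [-0.13 -0.3   0.03] w 19.6 j [  51.   18.  -24.   -4.  -48. -157.]
```

```bash
python3 -m handwheel '[[[0,0,-0.05,0]]]';python3 -c "from h import *;st()"; python3 -m handwheel '[[[0,0,-0.04,0]]]';python3 -c "from h import *;st()"
```

```text
time_s: 19.2
tcp_pos: [0.4618, 0.2959, 0.0358]
eef_rot: [72.9, 87.3, 144.8]
contact_force: [-0.3, -0.3, -4.2]
gripper_width: 0.0199
19.2 [0.4618 0.2959 0.0358] [ 72.9  87.3 144.8] F [-0.3 -0.3 -4.2] M [-0.07 -0.3  -0.03] w 19.9 j [  51.   18.  -24.   -4.  -48. -157.]
time_s: 19.3
tcp_pos: [0.462, 0.296, 0.0343]
eef_rot: [72.6, 87.3, 144.4]
contact_force: [-0.6, -1.5, 7.2]
gripper_width: 0.0193
19.3 [0.462  0.296  0.0343] [ 72.6  87.3 144.4] F [-0.6 -1.5  7.2] M [-0.64  0.09  0.11] w 19.3 j [  51.   18.  -24.   -4.  -48. -157.]
```

```bash
python3 -m handwheel '[[[0,0,-0.02,0],[0,0,0,0],[0,0,0,0],[0,0,0,0],[0,0,0,0]]]' 45 40;python3 - <<'E'
from h import *
st();tool()
s=vision.capture("scene");crop(s,140,130,260,270,4,"pics/s15.png")
E
```

```text
time_s: 19.8
tcp_pos: [0.4633, 0.2971, 0.0348]
eef_rot: [68.8, 87.3, 140.7]
contact_force: [-0.0, -0.4, 0.3]
gripper_width: 0.0444
19.8 [0.4633 0.2971 0.0348] [ 68.8  87.3 140.7] F [-0.  -0.4  0.3] M [-0.08 -0.28  0.04] w 44.4 j [  51.   18.  -24.   -4.  -47. -157.]
tilt xy(deg) [-2.08  1.7 ] label 251.87
```

View pics/s15.png

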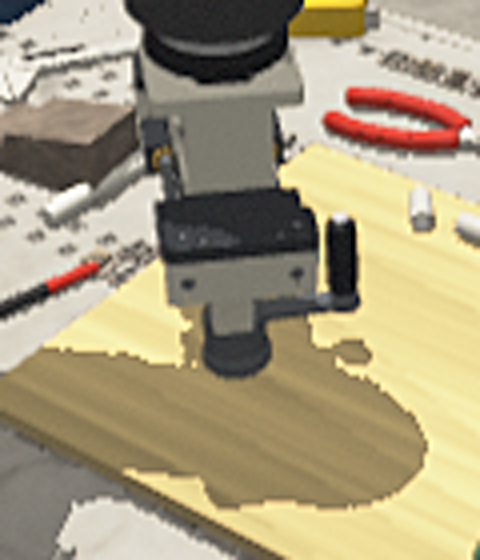

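```bash
python3 -m handwheel '[[[0,0,0.2,0],[0,0,0.5,0],[0,0,0.8,0],[0,0,0.8,0],[-0.1,0.3,0.6,0.3],[-0.3,0.8,0,0.3],[-0.3,0.9,0,0.3],[-0.3,0.9,0,0.3]]]';python3 - <<'E'
from h import *
st();tool()
cv2.imwrite("pics/top9.png",vision.capture("top"));cv2.imwrite("pics/scene9.png",vision.capture("scene"))
E
```

```text
time_s: 20.65
tcp_pos: [0.423, 0.412, 0.1615]
eef_rot: [65.1, 87.4, 142.8]
contact_force: [0.4, 0.8, 0.6]
gripper_width: 0.0451
20.65 [0.423  0.412  0.1615] [ 65.1  87.4 142.8] F [0.4 0.8 0.6] M [-0.04 -0.41 -0.05] w 45.1 j [  61.   14.  -11.   -3.  -64. -162.]
tilt xy(deg) [-2.1   1.59] label 257.73
```

View pics/top9.png

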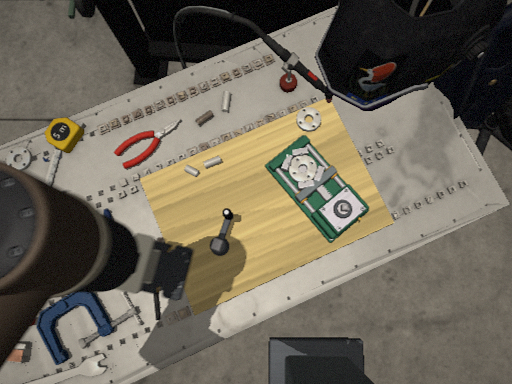

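View pics/scene9.png

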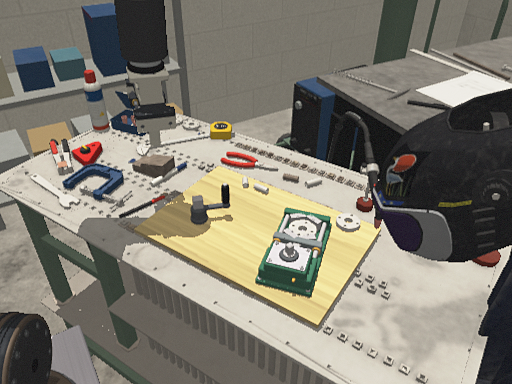

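The crank stands upright at top (219,245) with its handle at (228,213). The bystanders look unmoved. I'll zoom in on the fixture.

Run:
```python
from h import *
a=cv2.imread("pics/top9.png")[125:245,260:375];b=cv2.imread("pics/scene9.png")[200:300,250:335]
a=cv2.resize(a,None,fx=3.5,fy=3.5,interpolation=cv2.INTER_CUBIC);b=cv2.resize(b,None,fx=4.2,fy=4.2,interpolation=cv2.INTER_CUBIC)
cv2.imwrite("pics/z9.png",np.hstack([a,b]))
T=vision.get_calibration("top")
h=onz(T,218,244,.087);k=onz(T,228,212.5,.112);print(h,k,np.linalg.norm((h-k)[:2]))
for p in ((265,163),(331,241)): print(onz(T,*p,.033))
# bystander moved?
a=cv2.imread("pics/top0.png");c=cv2.imread("pics/top9.png")
d=cv2.absdiff(a,c).max(2)
print("diff stubs",d[150:182,180:228].max(),"spare",d[100:136,290:328].max())
```

```text
[0.46734282 0.29092547 0.087     ] [0.52788877 0.27014068 0.112     ] 0.06401421411616148
[0.65148873 0.19804842 0.033     ]
[0.47981774 0.05499276 0.033     ]
diff stubs 30 spare 29
```

View pics/z9.png

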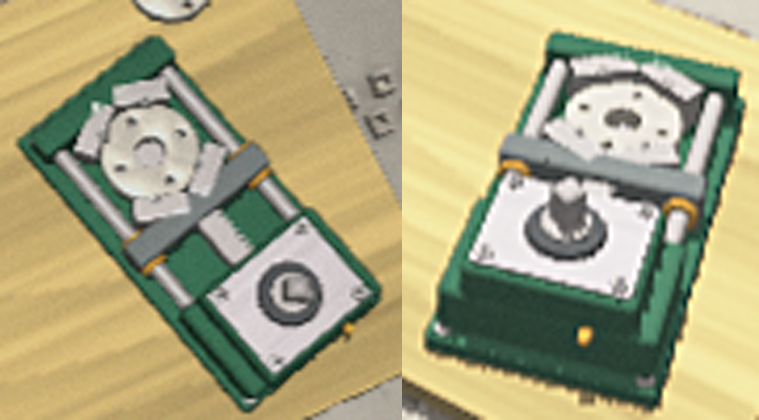

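```bash
python3 -c "
from plant import close_job
print(close_job())"
```

```text
the job is handed in; nothing more can be done
None
```

The flange is clamped, and the crank is off the spindle and standing upright on the board. The job was handed in at about 20.8 s.

- **Fitting:** My first grasp closed above the block, because the real fingertips sit about 25 mm behind the reported TCP. My first try at the square also missed and pressed with about 32 N, so I realigned. It then seemed to stop about 3 mm high. I let go so it could settle and gripped it again, and a further push with 36 N moved it no lower, so I took it as home.
- **Clamping:** I turned the crank clockwise about 247°. It ran free at about 0.25 N m and I stopped as the torque rose to 0.51–0.59 N m. That is roughly 50–65 N on the flange, within the 30–80 N target. After release the spindle should hold about 50 N. I worked these forces out from the torque rather than measuring them at the jaw.
- **Lifting off:** The crank stuck briefly, pulling up to about 47 N at the readings I took, then came free. The highest reading anywhere in the job was about 60 N.
- **Last checks:** The final pictures show the flange touching all four vee inserts. The crank stands upright with its handle about 13 cm from the fixture. The spare flange and both tube stubs show no movement compared with the first picture, and the gripper is clear of everything.
- **Unresolved:** My height estimates for the crank when home differed by 3–5 mm between methods. Tool tilt also drifted up to about 3°, and I had no way to correct it.

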